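Load the extraction tubes into the tube shaker

TASK

Load the two loose extraction tubes (blue cap and orange cap) into the two empty lanes of the shaker, one in each (it does not matter which): push the lane's sprung keeper back with the cap end, lower the tube so that its foot drops inside the toe bar and its body beds fully down in both V-notches, and let the keeper close on the cap, so that the tube is held and cannot roll. Then let go; leave the green-capped tube seated where it is, and do not shift the bottle, the jar or the tip box.

Things in the scene. Friction and masses are not known exactly. Their poses are not given: they have to be found in the camera images.
- shaker: Bench-top reciprocating tube shaker, fixed, at rest. White housing 230 mm (x) by 244 mm (y); its aluminium carriage plate (top 86 mm above the bench) carries three parallel lanes 64 mm apart in y. Origin on the bench under the housing's middle, 20 mm to -x of the lane centres; x along the lanes from keepers to toe bar (roughly away from the robot, turned up to 0.45 rad), y across, z up.
- toe (a point): Middle of the top inner edge of the fixed toe bar, which crosses all lanes at the shaker's +x end: 8 mm thick (to +x of here), its top 2 mm below the seated tubes' axis, its inner face 60 mm to +x of the lane points. A tube with its axis 22 mm above the seated height passes over it (6 mm to spare).
- rail_near (a point): Middle of the top of the grey V-rail on the keeper side, 3 mm below the seated tubes' axis, 28 mm to -x of the lane points. 8 mm thick, crosses all lanes, one 90-degree V-notch 39 mm wide and 20 mm deep per lane. Between the two rails 58 mm are free for fingers, down to the plate 36 mm below the seated axis.
- rail_far (a point): The same on the like V-rail on the toe-bar side, 38 mm to +x of the lane points. A tube lies across both rails in their notches. With a tube pushed more than 12 mm to -x of its seat, its foot flange would meet this rail.
- bracket (a point): Middle of the top of the fixed aluminium bracket behind the keepers, 94 mm to -x of the lane points, 8 mm thick, 142 mm above the bench, 224 mm long across the lanes.
- lane0 (a point): Centre (mid-length, on the axis) of a tube seated in the shaker's +y (left as seen from the robot) lane, 122.6 mm above the bench; axes as the shaker's. A seated tube has its cap end 60 mm to -x and its foot end 60 mm to +x of here. Empty at the start.
- lane1 (a point): Centre (mid-length, on the axis) of a tube seated in the middle lane, 122.6 mm above the bench; axes as the shaker's. A seated tube has its cap end 60 mm to -x and its foot end 60 mm to +x of here. Holds the green-capped tube from the start.
- lane2 (a point): Centre (mid-length, on the axis) of a tube seated in the shaker's -y (right as seen from the robot) lane, 122.6 mm above the bench; axes as the shaker's. A seated tube has its cap end 60 mm to -x and its foot end 60 mm to +x of here. Empty at the start.
- keeper0 (a joint): Travel (m) of the +y (lane0) lane's keeper: 0 = free, grows as it is pushed to the shaker's -x, 0.008 with a tube seated, 0.022 = end. Spring: 1.5 N at 0, 3.5 N at 0.008, 5 N at 0.014, 7 N at the end; it springs back when let go.
- keeper1 (a joint): Travel (m) of the middle (lane1) lane's keeper: 0 = free, grows as it is pushed to the shaker's -x, 0.008 with a tube seated, 0.022 = end. Spring: 1.5 N at 0, 3.5 N at 0.008, 5 N at 0.014, 7 N at the end; it springs back when let go.
- keeper2 (a joint): Travel (m) of the -y (lane2) lane's keeper: 0 = free, grows as it is pushed to the shaker's -x, 0.008 with a tube seated, 0.022 = end. Spring: 1.5 N at 0, 3.5 N at 0.008, 5 N at 0.014, 7 N at the end; it springs back when let go.
- keeper0_face (a point): Middle of the lane0 keeper's face, at seated-tube axis height; moves with the keeper. Upright spring-loaded steel plate, 40 mm wide, 10 mm thick (behind this point, to -x). Vertical rubber face from 34 mm below to 38 mm above this point, topped by a lip leaning back to about 48 mm above. Free, it stands 52 mm to -x of the lane point, so the gap to the toe bar is 112 mm, 8 mm less than a tube.
- keeper2_face (a point): Middle of the lane2 keeper's face, at seated-tube axis height; moves with the keeper. Upright spring-loaded steel plate, 40 mm wide, 10 mm thick (behind this point, to -x). Vertical rubber face from 34 mm below to 38 mm above this point, topped by a lip leaning back to about 48 mm above. Free, it stands 52 mm to -x of the lane point, so the gap to the toe bar is 112 mm, 8 mm less than a tube.
- tube_blue: Extraction tube, 120 mm long, about 75 g: white round body 32 mm in diameter; at +x an eight-sided blue screw cap 18 mm long with a crowned end, 38 mm across flats (41 over corners); at -x a foot flange 4 mm thick, 38 mm in diameter. Starts lying on the bench, axis level 19 mm up, cap within 90 degrees of straight towards the robot's side (-x); grip the body near mid-length. Origin on its axis at mid-length; x along the axis towards the cap.
- tube_orange: Extraction tube, 120 mm long, about 75 g: white round body 32 mm in diameter; at +x an eight-sided orange screw cap 18 mm long with a crowned end, 38 mm across flats (41 over corners); at -x a foot flange 4 mm thick, 38 mm in diameter. Starts lying on the bench, axis level 19 mm up, cap within 90 degrees of straight towards the robot's side (-x); grip the body near mid-length. Origin on its axis at mid-length; x along the axis towards the cap.
- tube_loaded: Extraction tube, 120 mm long, about 75 g: white round body 32 mm in diameter; at +x an eight-sided green screw cap 18 mm long with a crowned end, 38 mm across flats (41 over corners); at -x a foot flange 4 mm thick, 38 mm in diameter. Already seated in the middle lane, cap against its keeper; to be left there. Origin on its axis at mid-length; x along the axis towards the cap.
- tube_blue_cap (a point): Crown (outermost point) of the blue cap, on the tube's axis, 60 mm from its origin.
- tube_orange_cap (a point): Crown (outermost point) of the orange cap, on the tube's axis, 60 mm from its origin.
- tube_loaded_cap (a point): Crown (outermost point) of the green cap, on the tube's axis, 60 mm from its origin.
- dispenser: Bystander: amber glass bottle with a dispenser top, 68 mm in diameter, 247 mm tall, spout reaching 45 mm to one side (+x) at 190 mm height. Origin under its middle, z up.
- jar: Bystander: small jar with red lid, 64 mm in diameter, 85 mm tall. Origin under its middle, z up.
- tipbox: Bystander: blue pipette-tip box with clear lid, 82 mm (x) by 120 mm (y), 60 mm tall. Origin under its middle, z up.
Mind the look-alikes: they are no part of the job. Leave any black, pink or red look-alike of the tube_blue alone.

How it is judged:
At the end, for the whole second after the job is handed in: Blue- and orange-capped tubes at rest, one in each outer lane, centre within 4 mm along the lane, 3 mm across it and in height of the seated place, axis within 0.05 rad, cap to the keeper, keeper over 5 mm back; green-capped tube at rest, seated likewise in the middle lane (((x of tube_blue in the frame of lane0 between -0.004 and 0.004 m and y of tube_blue in the frame of lane0 between -0.003 and 0.003 m and z of tube_blue in the frame of lane0 between -0.003 and 0.003 m and x of tube_blue_cap in the frame of lane0 below -0.055 m and angle between the x axis of tube_blue and the x axis of lane0, either way round below 0.05 rad) or (x of tube_blue in the frame of lane2 between -0.004 and 0.004 m and y of tube_blue in the frame of lane2 between -0.003 and 0.003 m and z of tube_blue in the frame of lane2 between -0.003 and 0.003 m and x of tube_blue_cap in the frame of lane2 below -0.055 m and angle between the x axis of tube_blue and the x axis of lane2, either way round below 0.05 rad)) and ((x of tube_orange in the frame of lane0 between -0.004 and 0.004 m and y of tube_orange in the frame of lane0 between -0.003 and 0.003 m and z of tube_orange in the frame of lane0 between -0.003 and 0.003 m and x of tube_orange_cap in the frame of lane0 below -0.055 m and angle between the x axis of tube_orange and the x axis of lane0, either way round below 0.05 rad) or (x of tube_orange in the frame of lane2 between -0.004 and 0.004 m and y of tube_orange in the frame of lane2 between -0.003 and 0.003 m and z of tube_orange in the frame of lane2 between -0.003 and 0.003 m and x of tube_orange_cap in the frame of lane2 below -0.055 m and angle between the x axis of tube_orange and the x axis of lane2, either way round below 0.05 rad)) and x of tube_loaded in the frame of lane1 between -0.004 and 0.004 m and y of tube_loaded in the frame of lane1 between -0.003 and 0.003 m and z of tube_loaded in the frame of lane1 between -0.003 and 0.003 m and x of tube_loaded_cap in the frame of lane1 below -0.055 m and angle between the x axis of tube_loaded and the x axis of lane1, either way round below 0.05 rad and linear speed of each of tube_blue, tube_orange, tube_loaded below 0.01 m/s and angular speed of each of tube_blue, tube_orange, tube_loaded below 0.1 rad/s and value of joint each of keeper0, keeper2 above 0.005 m); the robot touches nothing.
It fails at once if the bottle with the dispenser top is shifted by more than 15 mm or tipped (distance of dispenser from where it was at the start of the episode above 0.015 m or angle between dispenser's own z axis and vertical above 0.35 rad).
It fails at once if the red-lidded jar is shifted by more than 15 mm or tipped (distance of jar from where it was at the start of the episode above 0.015 m or angle between jar's own z axis and vertical above 0.35 rad).
It fails at once if the tip box is shifted by more than 15 mm or tipped (distance of tipbox from where it was at the start of the episode above 0.015 m or angle between tipbox's own z axis and vertical above 0.35 rad).
It fails at once if the green-capped tube is moved out of its seat by more than 8 mm (distance of tube_loaded from where it was at the start of the episode above 0.008 m).
It also fails if it takes over 67 s, if anything falls off the work surface, if the arm or the gripper's body presses on something with over 40 N, if the wrist force passes 120 N, or if a joint passes its speed limit or range.

ROBOT

A 6-joint arm with a two-finger parallel gripper is mounted at the origin on the work surface. World frame = base frame: x ahead of the robot, y to its left, z up, the work surface at z = 0. Lengths are in m, angles in rad, forces in N, time in s.
With the tool pointing down it reaches from about 0.35 to 0.95 m from the base axis. Payload 17.4 kg.
Tool frame: the origin (TCP) lies on the centre line of the jaws, within the pads' length; the fingertips stand 25 mm ahead of it and the grasp point (between the pads) lies 6 mm ahead of it; z points along the fingers, y is the line along which they close (so a half turn about z gives the same grasp; the last joint's range is limited). The gripper opens to 93 mm and grips with 3 to 60 N. Pads are 15 mm wide; open, the fingers measure 128 mm over their backs; the gripper's body (75 mm by 188 mm) begins 65 mm behind the grasp point.
Start: joints at [-1.173, 0.116, 1.442, -0, 1.584, -0.038], TCP at [0.285, -0.612, 0.244] pointing down, gripper open.
Joint ranges: [-2.83, 2.83], [-0.83, 2.19], [0.07, 2.5], [-1.14, 4.28], [0.01, 3], [-2.97, 2.97]. Speed limits (rad/s): [1.89, 1.89, 2.22, 3.14, 3.14, 3.14].

INTERFACE

Orientations are given as a 3x3 rotation matrix whose columns are the frame's x, y, z axes.
In Python, from rig import ctrl gives the robot as it stands. The module is installed in compiled form; this text tells all that it offers.
- The arm moves only by the tool drive_tool, never from a script. Its argument "moves" is a list of rows, each a list of 4 numbers: the shift along the world's x, y, z in m, then the turn about the world's z in degrees. A call has 1 to 8 rows; each row shifts and turns the commanded pose from where the row before left it; what a row does not reach is not made up. A row lasts 1/10 s, in which the tool goes at most 50 mm and 8.59 degrees, less where a joint would pass 70% of its speed; a pose out of reach is approached as far as the arm can. A call is refused whole if a number of a shift passes 0.05 or a number of a turn 8.59, either way. A call with a gripper value outside its range is refused whole. "grip" is the finger opening in m, from 0 to 0.093, set as the call begins (left out, the last holds). The fingers move at their own pace and stop on an object; the grip force is fixed at half the most. Time passes only in rows, so rows that do not move let the fingers close. It gives the time, the measured TCP pose, the force, the opening and the grip force at its end, in the units of the state.
- ctrl.sense(): the state, without advancing time (a new reading comes with each control period).
- ctrl.get_image(name): name is "scene" or "top"; returns a dict with "frame" (420x560x3 uint8, red, green, blue), "z_map" (420x560 float32, m along the optical axis (not along the pixel's ray), 0 where there is no reading), "intrinsics" (3x3 intrinsics, pixels), "R" (3x3) and "t" (3): a world point X has camera coordinates R X + t. Camera axes: x right, y down, z forward; pixel columns grow to the right and rows downward; lengths in m; the calibration is good to about 2 mm. A picture is of the moment at which its call begins.
- ctrl.sign_off(): hands the job in; it is judged then, once.
The state is a dict: "clock": time; "joint_pos": joint angles; "qvel": joint speeds; "tau": joint torques, N m; "tcp_pos": TCP position; "ee_rot": TCP orientation; "force": force on the tool from outside, world axes, zero at the start; "torque": the same for the moment, N m; "width": finger opening in m; "finger_force": force on a finger pad.
Only numpy, scipy, OpenCV 4.12 (cv2) and the standard library are available. Lean on these libraries where they do the work, as an engineer would, in place of code of your own. Each camera call takes 0.05 s, during which the arm holds its last target. There are 200 camera calls.

## Working session

There is one attempt and no reset: what is moved stays moved. The work goes in short steps, Python scripts to look and compute and a tool call to move; the robot and the scene stay as the last step left them, time stands still between calls to the robot, and variables do not carry over. Pictures are saved under pics/ and viewed, at most 10 in all, crops included, and the job is handed in when it is done.

Besides the shell and the picture viewer there is one more tool, called after "Emit:" as name([rows], argument=value, ...), one row to a line, values as JSON. drive_tool: Moves the arm, as the interface text tells. Its arguments: {"type":"object","properties":{"moves":{"type":"array","items":{"type":"array","items":{"type":"number"}}},"grip":{"type":"number"}},"required":["moves"]}

```bash
mkdir -p pics
python3 - <<'E'
from rig import ctrl
import numpy as np,cv2
a=ctrl.get_image("scene");b=ctrl.get_image("top")
for n,i in(("scene",a),("top",b)):
    np.savez(n+".npz",**i); cv2.imwrite(f"pics/{n}0.png",i["frame"][:,:,::-1])
    print(n,i["intrinsics"].tolist(),(-i["R"].T@i["t"]).round(3),i["R"].round(3).tolist())
s=ctrl.sense();print(s["clock"],s["tcp_pos"],s["ee_rot"],s["width"])
E
```

```text
scene [[534.8973700077282, 0.0, 279.0294747400029], [0.0, 534.8973700077282, 201.03115502653145], [0.0, 0.0, 1.0]] [1.088 0.766 1.309] [[-0.839, 0.544, 0.008], [0.419, 0.654, -0.63], [-0.348, -0.525, -0.776]]
top [[545.1820811998573, 0.0, 280.90057201366915], [0.0, 545.1820811998573, 206.78344212161863], [0.0, 0.0, 1.0]] [ 0.191 -0.048  1.591] [[-0.034, -0.999, -0.005], [-0.972, 0.034, -0.233], [0.233, -0.003, -0.972]]
0.1 [ 0.28488545 -0.61175541  0.24296026] [[ 9.06515589e-01  4.22172121e-01 -4.32257700e-04]
 [ 4.22172341e-01 -9.06515017e-01  1.01934806e-03]
 [ 3.84922388e-05 -1.10654216e-03 -9.99999387e-01]] 0.09279158929863567
```

View pics/scene0.png

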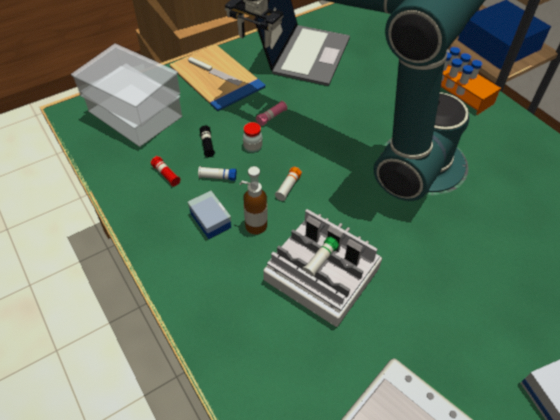

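View pics/top0.png

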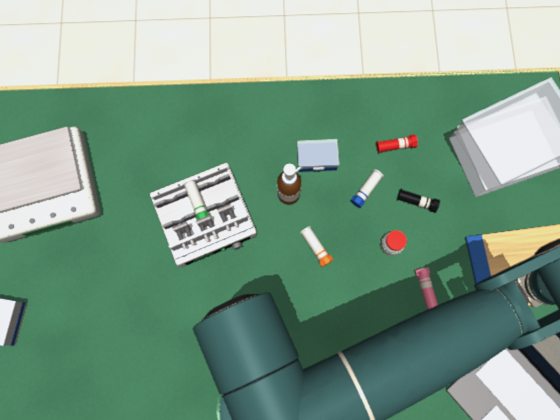

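Top view: the blue-cap tube is at about (367,188) with its cap at (358,200), and the orange-cap tube at (316,245) with its cap at (323,259). The seated green-cap tube is at (198,200). Look-alikes are red (397,144), black (418,201) and pink (427,288), all with coloured bodies. The bottle is at (289,185), the tip box at (318,155) and the jar at (395,242). I choose the white-bodied tubes with a blue or orange cap and will check them in a close crop.

```bash
cat > h.py <<'E'
import numpy as np,cv2
def cloud(i):
    K=i["intrinsics"];z=i["z_map"];v,u=np.mgrid[:z.shape[0],:z.shape[1]]
    c=np.stack([(u-K[0,2])*z/K[0,0],(v-K[1,2])*z/K[1,1],z],-1)
    P=(c-i["t"])@i["R"]; P[z==0]=np.nan
    return P
def ray(i,uv,h):
    K=i["intrinsics"];uv=np.atleast_2d(uv).astype(float)
    d=np.c_[(uv-[K[0,2],K[1,2]])/[K[0,0],K[1,1]],np.ones(len(uv))]@i["R"]
    o=-i["R"].T@i["t"]; return o+d*((h-o[2])/d[:,2])[:,None]
def tube(i,P,c,r,axis_h,zlo,zhi,hue):
    """axis centre/dir: silhouette pixels by height+saturation mask cast onto axis plane"""
    hsv=cv2.cvtColor(i["frame"],cv2.COLOR_RGB2HSV)
    G=ray(i,np.stack(np.mgrid[:560,:420],-1).reshape(-1,2),axis_h).reshape(560,420,3).transpose(1,0,2)
    near=np.hypot(G[...,0]-c[0],G[...,1]-c[1])<r
    cap=near&(hsv[...,1]>140)&(hsv[...,2]>60)&(hsv[...,0]>hue[0])&(hsv[...,0]<hue[1])
    body=near&(hsv[...,1]<70)&(hsv[...,2]>110)
    if zlo is not None: body&=(P[...,2]>zlo)&(P[...,2]<zhi)
    m=(cap|body).astype(np.uint8)
    n,l,st,_=cv2.connectedComponentsWithStats(m); k=1+np.argmax(st[1:,4]); m=l==k
    q=G[m][:,:2].astype(np.float32); rect=cv2.minAreaRect(q)
    box=cv2.boxPoints(rect); e=[box[1]-box[0],box[2]-box[1]]; a=max(e,key=np.linalg.norm); a=a/np.linalg.norm(a)
    ca=G[cap][:,:2].mean(0)
    if (ca-np.array(rect[0]))@a<0:a=-a
    return np.array(rect[0]).round(4),np.array(rect[1]).round(4),np.degrees(np.arctan2(a[1],a[0])).round(2),m.sum(),q.mean(0).round(4)
E
python3 - <<'E'
from h import *
import numpy as np
for n in("top","scene"):
    i=dict(np.load(n+".npz"));P=cloud(i)
    if n=="top":
        cb=ray(i,[367,188],.019)[0][:2];co=ray(i,[316,245],.019)[0][:2];cg=ray(i,[198,200],.1226)[0][:2];C=(cb,co,cg)
    for nm,c,h,hue in(("blue",C[0],.019,(100,130)),("orange",C[1],.019,(3,22))):
        print(n,nm,c.round(3),tube(i,P,c,.09,h,.006,.06,hue))
    cg=C[2]; H=P[...,2]; near=np.hypot(P[...,0]-cg[0],P[...,1]-cg[1])<.2
    for lo,hi,t in((.137,.147,"brack"),(.147,.175,"keep"),(.114,.126,"rail")):
        q=P[near&(H>lo)&(H<hi)][:,:2].astype(np.float32)
        r=cv2.minAreaRect(q);print(n,t,len(q),np.round(r[0],4),np.round(r[1],4),round(r[2],2),q.mean(0).round(3))
    q=P[near&(H>.132)&(H<.146)]
    # bystanders
    for nm,px in(("disp",(289,185)),("jar",(395,242)),("tip",(318,155))):
        if n=="top":print(nm,P[px[1],px[0]].round(3))
i=dict(np.load("top.npz"))["frame"]
f=lambda r,c,h,w:cv2.resize(i[r:r+h,c:c+w],None,fx=4,fy=4,interpolation=cv2.INTER_CUBIC)
cv2.imwrite("pics/c1.png",np.hstack([f(150,145,120,115),f(150,290,120,85)])[:,:,::-1])
E
```

```text
top blue [ 0.617 -0.312] (array([ 0.6182, -0.3108]), array([0.0378, 0.1278]), np.float32(141.96), np.int64(437), array([ 0.6177, -0.3105], dtype=float32))
top orange [ 0.45  -0.151] (array([ 0.4488, -0.1495]), array([0.1231, 0.039 ]), np.float32(-148.54), np.int64(462), array([ 0.4488, -0.1498], dtype=float32))
top brack 590 [0.5161 0.1415] [0.1865 0.1966] 78.23 [0.519 0.164]
top keep 236 [0.5257 0.1688] [0.1079 0.2165] 20.98 [0.508 0.163]
top rail 655 [0.546 0.174] [0.1895 0.2232] 20.77 [0.58  0.188]
disp [ 0.593 -0.076  0.165]
jar [ 0.44  -0.367  0.087]
tip [ 0.711 -0.167  0.062]
scene blue [ 0.617 -0.312] (array([ 0.6151, -0.3152]), array([0.0444, 0.123 ]), np.float32(140.63), np.int64(293), array([ 0.613 , -0.3149], dtype=float32))
scene orange [ 0.45  -0.151] (array([ 0.4361, -0.1581]), array([0.1305, 0.0419]), np.float32(-146.83), np.int64(270), array([ 0.4369, -0.1586], dtype=float32))
scene brack 593 [0.5498 0.1762] [0.1623 0.2232] 20.48 [0.519 0.168]
scene keep 389 [0.5016 0.1577] [0.0428 0.1681] 20.45 [0.513 0.163]
scene rail 879 [0.5451 0.1739] [0.1907 0.2246] 20.61 [0.579 0.194]
```

View pics/c1.png

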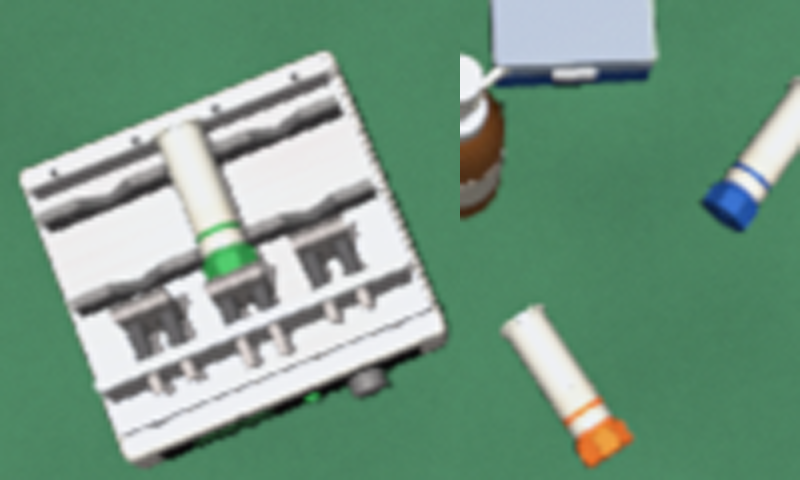

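The left crop shows the shaker with the green tube seated and both outer lanes empty. The right crop shows the white-bodied tubes with blue and orange caps, so the choice is confirmed. The two views disagree on the orange tube, so I'm checking that and refining the shaker.

Run:
```python
from h import *
for n in("top","scene"):
    i=dict(np.load(n+".npz"));P=cloud(i);H=P[...,2]
    hsv=cv2.cvtColor(i["frame"],cv2.COLOR_RGB2HSV)
    for nm,c,hue in(("blue",(.618,-.311),(100,130)),("orange",(.447,-.151),(3,22)),("green",(.58,.18),(45,75))):
        near=np.hypot(P[...,0]-c[0],P[...,1]-c[1])<.09
        if nm=="green": m=near&(hsv[...,1]>90)&(hsv[...,0]>45)&(hsv[...,0]<75)&(H>.1); 
        else: m=near&(H>.012)&(H<.06)
        l=cv2.connectedComponents(m.astype(np.uint8))[1]
        q=P[m]; v,u=np.nonzero(m); r=cv2.minAreaRect(q[:,:2].astype(np.float32))
        print(n,nm,len(q),"zmax",np.percentile(q[:,2],[50,95]).round(4),"rect",np.round(r[0],4),np.round(r[1],4),round(r[2],1),"px",u.min(),u.max(),v.min(),v.max())
    a=np.radians(20.6);R=np.array([[np.cos(a),-np.sin(a)],[np.sin(a),np.cos(a)]])
    o=np.array([.58,.187]); L=(P[...,:2]-o)@R; ok=np.abs(L).max(-1)<.17
    # ridge profile: height max as function of local x, away from the tube
    for s,(y0,y1) in dict(lm=(.045,.08),mid=(-.012,.012),rm=(-.08,-.045)).items():
        k=ok&(L[...,1]>y0)&(L[...,1]<y1)
        b=np.arange(-.14,.1,.004)
        print(s," ".join(f"{x*1000:.0f}:{np.nanmax(H[k&(L[...,0]>=x)&(L[...,0]<x+.004)])*1000:.0f}" for x in b if (k&(L[...,0]>=x)&(L[...,0]<x+.004)).any()))
    k=ok&(H>.139)&(H<.145)&(L[...,0]<-.06)
    for t,k in(("brk",k),("toe",ok&(H>.116)&(H<.124)&(L[...,0]>.045))):
        q=L[k];p=np.polyfit(q[:,1],q[:,0],1);print(n,t,len(q),"slope",p.round(4),"x",np.percentile(q[:,0],[3,50,97]).round(4),"y",np.percentile(q[:,1],[0,1,50,99,100]).round(4))
```

```text
top blue 463 zmax [0.0333 0.042 ] rect [ 0.6153 -0.3065] [0.0988 0.1176] 14.0 px 345 382 169 207
top orange 485 zmax [0.0334 0.0414] rect [ 0.4528 -0.1481] [0.1324 0.0634] 15.5 px 300 332 220 266
top green 77 zmax [0.1406 0.1524] rect [0.5295 0.1667] [0.0386 0.0358] 20.0 px 195 208 206 219
lm -140:72 -136:91 -132:98 -128:132 -124:135 -120:137 -116:136 -112:148 -108:144 -104:146 -100:142 -96:143 -92:141 -88:139 -84:137 -80:174 -76:179 -72:174 -68:169 -56:87 -52:87 -48:114 -44:126 -40:121 -32:92 -28:96 -24:93 -20:92 -16:93 -12:98 -8:92 -4:93 0:92 4:93 8:93 12:94 16:90 20:119 24:122 28:109 32:93 36:92 40:91 44:127 48:125 52:127 56:119 72:68 76:72 80:67
mid -140:71 -136:134 -132:136 -128:136 -124:136 -120:137 -116:134 -112:148 -108:151 -104:144 -100:137 -96:139 -92:139 -88:138 -84:176 -80:177 -76:170 -72:162 -68:150 -64:147 -60:147 -56:149 -52:147 -48:143 -44:144 -40:142 -36:142 -32:143 -28:144 -24:142 -20:144 -16:149 -12:145 -8:147 -4:147 0:146 4:144 8:146 12:144 16:142 20:145 24:144 28:146 32:142 36:144 40:140 44:144 48:136 52:125 56:118 72:69 76:71 80:66 84:54
rm -140:76 -136:90 -132:
[... 1497 characters left out ...]
:143 28:140 32:142 36:142 40:143 44:146 48:144 52:124 56:126 60:89 64:89 68:90 72:72 76:68 80:70 84:50 88:3 92:5 96:7
rm -128:129 -124:134 -120:133 -116:139 -112:144 -108:146 -104:147 -100:142 -96:136 -92:142 -88:135 -84:88 -80:170 -76:172 -72:173 -68:169 -64:164 -60:92 -48:111 -44:118 -40:121 -36:120 -32:90 -28:90 -24:89 -20:92 -16:91 -12:91 -8:92 -4:91 0:88 4:91 8:91 12:89 20:120 24:119 28:117 44:120 48:125 52:126 56:127 60:92 64:88 68:89 72:71 76:70 80:71 84:42 88:4 92:5 96:6
scene brk 283 slope [-0.0034 -0.0947] x [-0.112  -0.1041 -0.0636] y [-0.1109 -0.1075  0.0053  0.108   0.112 ]
scene toe 274 slope [-0.0052  0.0516] x [0.0461 0.0517 0.0565] y [-0.1116 -0.1094  0.0082  0.1113  0.1123]
```

Emit:
drive_tool([
  [0.016,0.046,0,1],
  [0.016,0.046,0,1],
  [0.016,0.046,0,1],
  [0.016,0.046,0,1],
  [0.016,0.046,0,1],
  [0.016,0.046,0,1.2],
  [0.016,0.046,0,0],
  [0.016,0.046,0,0],
], grip=0.093)

```text
clock: 0.9
tcp_pos: [0.413, -0.242, 0.2435]
ee_rot: [[0.856, 0.517, 0.0], [0.517, -0.856, -0.0], [0.0, 0.0, -1.0]]
force: [0.5, -0.3, 0.3]
width: 0.0931
finger_force: 0.0
```

Emit:
drive_tool([
  [0.018,0.046,0,0],
  [0.0175,0.046,0,0],
  [0,0,-0.05,0],
  [0,0,-0.05,0],
  [0,0,-0.05,0],
  [0,0,-0.04,0],
  [0,0,-0.02,0],
  [0,0,-0.0,0],
])

```text
clock: 1.7
tcp_pos: [0.4467, -0.1512, 0.0306]
ee_rot: [[0.856, 0.518, -0.005], [0.518, -0.856, 0.002], [-0.003, -0.004, -1.0]]
force: [0.0, 0.5, 0.3]
width: 0.093
finger_force: 0.0
```

Closing the fingers, then lifting.

Emit:
drive_tool([
  [0.001,0.001,0,0],
  [0,0,0,0],
  [0,0,0,0],
  [0,0,0,0],
  [0,0,0,0],
  [0,0,0,0],
  [0,0,0,0],
  [0,0,0,0],
], grip=0.02)

```text
clock: 2.5
tcp_pos: [0.4494, -0.1509, 0.0337]
ee_rot: [[0.856, 0.518, 0.0], [0.518, -0.856, 0.0], [0.0, 0.0, -1.0]]
force: [0.7, 0.9, 0.4]
width: 0.0333
finger_force: 0.3
```

Emit:
drive_tool([
  [0,0,0,0],
  [0,0,0,0],
  [0,0,0.02,0],
  [0,0,0.05,0],
  [0,0,0.05,0],
  [0,0,0.05,0],
  [0,0,0.05,0],
  [0,0,0,0],
])

```text
clock: 3.3
tcp_pos: [0.4508, -0.1515, 0.2607]
ee_rot: [[0.856, 0.517, 0.009], [0.518, -0.856, -0.003], [0.006, 0.007, -1.0]]
force: [0.5, 0.3, -0.6]
width: 0.0316
finger_force: 30.0
```

Emit:
drive_tool([
  [0,0.01,0.04,-2.5],
  [0,0.045,0,-2.5],
  [0,0.05,0,-2.5],
  [0,0.05,0,-2.5],
  [0,0.05,0,-0.3],
  [0.02,0.05,0,0],
  [0.02,0.05,0,0],
  [0.02,0.05,0,0],
])

```text
clock: 4.1
tcp_pos: [0.5053, 0.1957, 0.2932]
ee_rot: [[0.934, 0.357, 0.0], [0.357, -0.934, -0.0], [0.0, 0.0, -1.0]]
force: [0.9, -1.4, -0.4]
width: 0.0315
finger_force: 30.0
```

Emit:
drive_tool([
  [0.035,0.038,0,0],
  [0,0,0,0],
  [0,0,0,0],
  [0,0,0,0],
])

```text
clock: 4.5
tcp_pos: [0.5387, 0.2295, 0.2935]
ee_rot: [[0.935, 0.356, -0.0], [0.356, -0.935, -0.0], [-0.0, 0.0, -1.0]]
force: [-0.2, 0.4, -0.5]
width: 0.0312
finger_force: 30.0
```

```bash
cat >> h.py <<'E'
def capbody(i,c,r,h,hue,T):
    """tube seen in one view: cap/body pixels (colour+depth) cast on the axis plane, in the lane frame T=(o,yaw)"""
    P=cloud(i);hsv=cv2.cvtColor(i["frame"],cv2.COLOR_RGB2HSV)
    G=ray(i,np.stack(np.mgrid[:560,:420],-1).reshape(-1,2),h).reshape(560,420,3).transpose(1,0,2)
    near=np.hypot(G[...,0]-c[0],G[...,1]-c[1])<r
    z=P[...,2]
    cap=near&(hsv[...,1]>120)&(hsv[...,2]>50)&(hsv[...,0]>hue[0])&(hsv[...,0]<hue[1])&(z>h-.03)
    n,l,st,_=cv2.connectedComponentsWithStats(cap.astype(np.uint8));cap=l==1+np.argmax(st[1:,4])
    a=np.radians(T[1]);R=np.array([[np.cos(a),-np.sin(a)],[np.sin(a),np.cos(a)]])
    q=(G[cap][:,:2]-T[0])@R
    return q.mean(0).round(4),np.percentile(q,[1,99],axis=0).round(4).tolist(),cap.sum()
E
python3 - <<'E'
from rig import ctrl
from h import *
s=ctrl.sense();print(s["clock"],s["tcp_pos"].round(4),s["ee_rot"][:,0].round(4),s["width"])
T=((.5676,.1824),20.9)
a=np.radians(20.9);d=np.array([np.cos(a),np.sin(a)]);n=np.array([-d[1],d[0]])
t=s["tcp_pos"]
for nm in("top","scene"):
    i=ctrl.get_image(nm);np.savez(nm+"1.npz",**i)
    print(nm,"green",capbody(i,np.array(T[0])-.05*d,.05,.1226,(45,80),T))
    print(nm,"orange",capbody(i,t[:2]-.05*d,.06,t[2]-.0147,(3,22),(t[:2],20.9)))
    cv2.imwrite(f"pics/{nm}1.png",i["frame"][:,:,::-1])
f=lambda n,r,c:cv2.resize(cv2.imread(f"pics/{n}1.png")[r:r+180,c:c+160],None,fx=2.4,fy=2.4,interpolation=cv2.INTER_CUBIC)
cv2.imwrite("pics/c2.png",np.hstack([f("top",110,110),f("scene",150,250)]))
E
```

```text
4.5 [0.5387 0.2295 0.2935] [ 9.345e-01  3.559e-01 -1.000e-04] 0.031240456808578253
top green (array([-0.0411, -0.0016]), [[-0.048, -0.0181], [-0.0338, 0.0143]], np.int64(62))
top orange (array([-0.0201, -0.0004]), [[-0.023, -0.0143], [-0.0179, 0.0139]], np.int64(21))
scene green (array([-0.0584, -0.0192]), [[-0.0713, -0.0219], [-0.0474, -0.017]], np.int64(11))
scene orange (array([-0.0541, -0.0107]), [[-0.0578, -0.0223], [-0.048, 0.0042]], np.int64(25))
```

View pics/c2.png

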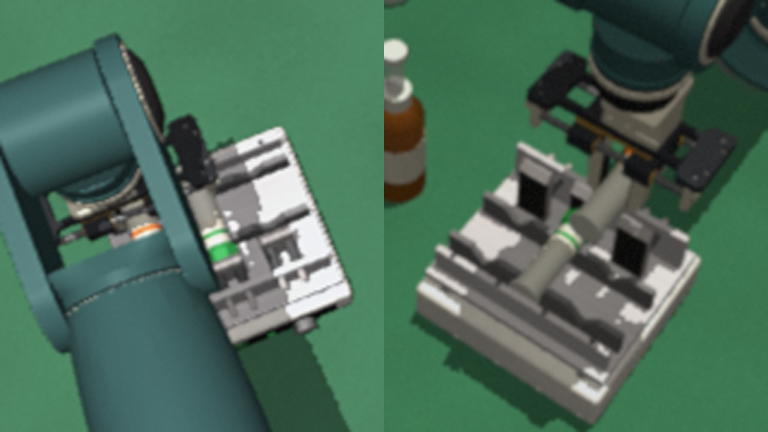

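The top crop shows the orange band just visible behind the forearm. The scene crop shows the tube's foot half held level over the shaker, beside the green tube, with keepers 0 and 2 free. Next I measure the held tube's offset along its axis.

Run:
```python
from h import *
def comps(i,c,r,h,hue,T):
    P=cloud(i);hsv=cv2.cvtColor(i["frame"],cv2.COLOR_RGB2HSV)
    G=ray(i,np.stack(np.mgrid[:560,:420],-1).reshape(-1,2),h).reshape(560,420,3).transpose(1,0,2)
    m=(np.hypot(G[...,0]-c[0],G[...,1]-c[1])<r)&(hsv[...,1]>100)&(hsv[...,0]>hue[0])&(hsv[...,0]<hue[1])&(P[...,2]>h-.015)
    a=np.radians(T[1]);R=np.array([[np.cos(a),-np.sin(a)],[np.sin(a),np.cos(a)]])
    n,l,st,_=cv2.connectedComponentsWithStats(m.astype(np.uint8))
    for k in range(1,n):
        if st[k,4]>5:
            q=(G[l==k][:,:2]-T[0])@R;print("  ",st[k,4],q.mean(0).round(4),q[:,0].min().round(4),q[:,0].max().round(4))
i=dict(np.load("top.npz"))
print("init orange");comps(i,(.4488,-.1495),.075,.019,(3,22),((.4488,-.1495),-148.7+180))
print("init green");comps(i,(.55,.175),.06,.1226,(45,80),((.5676,.1824),20.9))
t=np.array([.5387,.2295,.2935])
a=np.radians(20.9);R=np.array([[np.cos(a),-np.sin(a)],[np.sin(a),np.cos(a)]])
for n in("top1","scene1"):
    P=cloud(dict(np.load(n+".npz")));L=(P[...,:2]-t[:2])@R;H=P[...,2]
    k=(np.abs(L[...,1])<.024)&(L[...,0]>.012)&(L[...,0]<.08)&(H>.24)&(H<.32)
    q=np.c_[L[k],H[k]];print(n,len(q))
    if len(q)<20: continue
    print("x max",np.percentile(q[:,0],[90,95,98,100]).round(4))
    for x in np.arange(.012,.075,.006):
        s=q[(q[:,0]>=x)&(q[:,0]<x+.006)]
        if len(s)>2:print(f"{x:.3f}",len(s),"ztop",np.percentile(s[:,2],90).round(4),"y",np.percentile(s[:,1],[2,98]).round(4))
# silhouette of the held tube in scene on axis plane
i=dict(np.load("scene1.npz"));P=cloud(i)
G=ray(i,np.stack(np.mgrid[:560,:420],-1).reshape(-1,2),t[2]-.0147).reshape(560,420,3).transpose(1,0,2)
L=(G[...,:2]-t[:2])@R;k=(P[...,2]>.235)&(np.abs(L[...,1])<.03)&(L[...,0]>.012)&(L[...,0]<.09)
for x in np.arange(.02,.085,.005):
    s=L[k&(L[...,0]>=x)&(L[...,0]<x+.005)];print(round(x,3),len(s),s[:,1].min().round(4) if len(s) else '',s[:,1].max().round(4) if len(s) else '')
```

```text
init orange
   17 [-0.0242 -0.0004] -0.0264 -0.0222
   105 [-0.0498  0.0005] -0.0616 -0.0376
init green
   68 [-0.0413 -0.0007] -0.0488 -0.0329
top1 0
scene1 327
x max [0.058  0.0588 0.0595 0.0604]
0.012 30 ztop 0.2956 y [-0.0108  0.0167]
0.018 27 ztop 0.2961 y [-0.011   0.0151]
0.024 33 ztop 0.2975 y [-0.0134  0.0155]
0.030 26 ztop 0.2974 y [-0.0131  0.0152]
0.036 31 ztop 0.2961 y [-0.0119  0.0164]
0.042 28 ztop 0.2962 y [-0.0129  0.0155]
0.048 24 ztop 0.2972 y [-0.0132  0.0167]
0.054 125 ztop 0.297 y [-0.0171  0.0171]
0.060 3 ztop 0.296 y [-0.0072  0.0079]
0.02 24 -0.0167 0.0149
0.025 26 -0.0171 0.016
0.03 24 -0.0159 0.0156
0.035 25 -0.0166 0.0152
0.04 26 -0.0188 0.0148
0.045 27 -0.0192 0.0159
0.05 29 -0.0195 0.017
0.055 31 -0.0198 0.0185
0.06 25 -0.0133 0.0177
0.065 9 -0.005 0.014
0.07 0  
0.075 0  
0.08 0
```

Emit:
drive_tool([
  [0.0192,0.0177,0,0],
  [0,0,-0.04,0],
  [0,0,-0.04,0],
  [0,0,-0.035,0],
  [0,0,-0.0175,0],
  [0,0,0,0],
  [0,0,0,0],
  [0,0,0,0],
])

```text
clock: 5.4
tcp_pos: [0.559, 0.248, 0.1637]
ee_rot: [[0.934, 0.356, 0.003], [0.356, -0.934, 0.001], [0.003, -0.0, -1.0]]
force: [-0.8, -1.0, 0.1]
width: 0.0313
finger_force: 30.0
```

Emit:
drive_tool([
  [-0.0056,-0.0021,-0.002,0],
  [0,0,0,0],
  [0,0,0,0],
  [0,0,0,0],
])

```text
clock: 5.8
tcp_pos: [0.5528, 0.2458, 0.1596]
ee_rot: [[0.934, 0.356, 0.001], [0.356, -0.934, 0.0], [0.001, -0.0, -1.0]]
force: [1.1, 0.5, 0.1]
width: 0.0312
finger_force: 30.0
```

Emit:
drive_tool([
  [-0.0056,-0.0021,0,0],
  [0,0,0,0],
  [0,0,0,0],
  [0,0,0,0],
])

```text
clock: 6.2
tcp_pos: [0.5471, 0.2437, 0.1592]
ee_rot: [[0.934, 0.356, 0.0], [0.356, -0.934, 0.0], [0.0, -0.0, -1.0]]
force: [3.1, 1.0, 1.8]
width: 0.0313
finger_force: 30.0
```

Emit:
drive_tool([
  [-0.0056,-0.0021,0,0],
  [0,0,0,0],
  [0,0,0,0],
  [0,0,0,0],
])

```text
clock: 6.6
tcp_pos: [0.5416, 0.2416, 0.1592]
ee_rot: [[0.934, 0.356, 0.0], [0.356, -0.934, 0.0], [0.0, 0.0, -1.0]]
force: [4.7, 1.3, 1.0]
width: 0.0313
finger_force: 30.0
```

Emit:
drive_tool([
  [-0.0028,-0.0011,0,0],
  [0,0,0,0],
  [0,0,0,0],
  [0,0,0,0],
])

```text
clock: 7.0
tcp_pos: [0.5388, 0.2405, 0.1592]
ee_rot: [[0.934, 0.356, 0.0], [0.356, -0.934, 0.0], [0.0, -0.0, -1.0]]
force: [5.2, 1.2, 0.4]
width: 0.0314
finger_force: 30.0
```

Emit:
drive_tool([
  [0.0014,0.0005,-0.006,0],
  [0,0,-0.006,0],
  [0,0,0,0],
  [0,0,0,0],
])

```text
clock: 7.4
tcp_pos: [0.5401, 0.241, 0.1468]
ee_rot: [[0.934, 0.356, -0.0], [0.356, -0.934, 0.0], [-0.0, -0.0, -1.0]]
force: [5.1, 2.3, 0.7]
width: 0.0316
finger_force: 30.0
```

Emit:
drive_tool([
  [0,0,-0.005,0],
  [0,0,-0.003,0],
  [0,0,0,0],
  [0,0,0,0],
])

```text
clock: 7.8
tcp_pos: [0.5401, 0.2408, 0.1387]
ee_rot: [[0.934, 0.356, -0.0], [0.356, -0.934, -0.0], [-0.0, 0.0, -1.0]]
force: [6.8, -0.5, -1.5]
width: 0.031
finger_force: 30.0
```

Emit:
drive_tool([
  [0,0,-0.002,0],
  [0,0,0,0],
  [0,0,0,0],
])

```text
clock: 8.1
tcp_pos: [0.5403, 0.2406, 0.1375]
ee_rot: [[0.935, 0.356, 0.001], [0.356, -0.935, -0.001], [0.0, 0.001, -1.0]]
force: [3.3, -3.7, 6.0]
width: 0.0315
finger_force: 30.0
```

Run:
```python
from rig import ctrl
from h import *
i=ctrl.get_image("scene");np.savez("scene2.npz",**i)
cv2.imwrite("pics/c3.png",cv2.resize(i["frame"][190:330,240:400,::-1],None,fx=4.2,fy=4.2,interpolation=cv2.INTER_CUBIC))
a=np.radians(20.9);R=np.array([[np.cos(a),-np.sin(a)],[np.sin(a),np.cos(a)]])
P=cloud(i);H=P[...,2]
for nm,o in(("lane0",(.5448,.2422)),("lane1",(.5676,.1824))):
    L=(P[...,:2]-o)@R;k=(np.abs(L[...,1])<.024)&(np.abs(L[...,0])<.075)&(H>.123)
    q=np.c_[L[k],H[k]]
    for x in np.arange(-.06,.072,.008):
        s=q[(q[:,0]>=x)&(q[:,0]<x+.008)]
        if len(s)>5:print(nm,f"{x:.3f}",len(s),np.percentile(s[:,2],[85]).round(4),s[:,1].mean().round(4),s[:,0].max().round(4))
```

```text
lane0 -0.044 16 [0.4521] 0.0008 -0.036
lane0 -0.036 34 [0.4581] -0.0014 -0.028
lane0 -0.028 39 [0.4624] 0.0004 -0.02
lane0 -0.020 59 [0.4636] -0.0006 -0.0123
lane0 -0.012 98 [0.4646] -0.0019 -0.0041
lane0 -0.004 150 [0.4639] -0.0023 0.004
lane0 0.004 142 [0.4631] -0.0014 0.012
lane0 0.012 276 [0.4584] 0.0013 0.02
lane0 0.020 307 [0.4543] 0.0015 0.028
lane0 0.028 430 [0.4459] 0.0019 0.036
lane0 0.036 521 [0.433] 0.0008 0.044
lane0 0.044 56 [0.4169] -0.0007 0.052
lane0 0.052 32 [0.1406] 0.0009 0.056
lane0 0.060 8 [0.1267] -0.0058 0.0669
lane1 -0.060 72 [0.4756] 0.0042 -0.0521
lane1 -0.052 45 [0.4761] 0.0103 -0.0441
lane1 -0.044 61 [0.4739] 0.0035 -0.036
lane1 -0.036 77 [0.4724] 0.001 -0.028
lane1 -0.028 87 [0.4712] 0.0025 -0.02
lane1 -0.020 81 [0.47] 0.0015 -0.0122
lane1 -0.012 94 [0.4696] 0.0026 -0.004
lane1 -0.004 106 [0.4684] 0.0029 0.0038
lane1 0.004 106 [0.4658] 0.004 0.0119
lane1 0.012 161 [0.4631] 0.0054 0.02
lane1 0.020 173 [0.4579] 0.0033 0.028
lane1 0.028 156 [0.4524] 0.0022 0.0359
lane1 0.036 143 [0.444] 0.0108 0.044
lane1 0.044 133 [0.4309] 0.0074 0.0518
lane1 0.052 41 [0.141] 0.0034 0.0599
lane1 0.060 36 [0.136] -0.0017 0.066
```

View pics/c3.png

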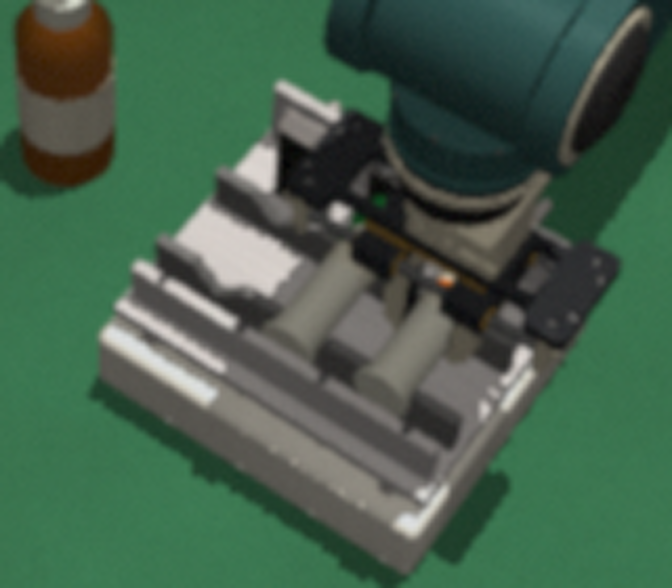

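The tube is bedded at the same height as the green one, with its foot inside the toe bar. Releasing with a limited opening.

Emit:
drive_tool([
  [0,0,0,0],
  [0,0,0,0],
  [0,0,0,0],
  [0,0,0,0],
  [0,0,0,0],
], grip=0.046)

```text
clock: 8.65
tcp_pos: [0.5399, 0.241, 0.137]
ee_rot: [[0.934, 0.356, -0.0], [0.356, -0.934, -0.0], [-0.0, -0.0, -1.0]]
force: [-0.6, -1.0, -0.4]
width: 0.0459
finger_force: 0.0
```

Emit:
drive_tool([
  [0,0,0.02,0],
  [0,0,0.04,0],
  [0,0,0.05,0],
  [0,0,0.05,0],
  [-0.03,-0.04,0.0,-8],
  [-0.03,-0.05,0,-8],
  [-0.02,-0.05,0,-8],
  [-0.02,-0.05,0,-8],
])

```text
clock: 9.45
tcp_pos: [0.4459, 0.0641, 0.2972]
ee_rot: [[0.98, -0.198, 0.0], [-0.198, -0.98, -0.0], [0.0, -0.0, -1.0]]
force: [0.3, -0.4, -0.8]
width: 0.0462
finger_force: 0.0
```

Emit:
drive_tool([
  [0.004,-0.047,0.01,-6],
  [0.004,-0.047,0,-6],
  [0.01,-0.047,0,-6],
  [0.02,-0.047,0,-6],
  [0.03,-0.047,0,-3.1],
  [0.035,-0.047,0,0],
  [0.035,-0.047,0,0],
  [0.033,-0.047,0,0],
], grip=0.093)

```text
clock: 10.25
tcp_pos: [0.601, -0.2869, 0.3069]
ee_rot: [[0.785, -0.619, -0.0], [-0.619, -0.785, 0.0], [-0.0, -0.0, -1.0]]
force: [0.0, 0.3, 0.9]
width: 0.0929
finger_force: 0.0
```

Run:
```python
from rig import ctrl
from h import *
s=ctrl.sense();print(s["tcp_pos"].round(4),s["ee_rot"][:,0].round(4))
a=np.radians(20.9);R=np.array([[np.cos(a),-np.sin(a)],[np.sin(a),np.cos(a)]])
for n in("top","scene"):
    i=ctrl.get_image(n);np.savez(n+"3.npz",**i);P=cloud(i);H=P[...,2]
    for nm,o,hue in(("lane0",(.5448,.2422),(3,22)),("lane1",(.5676,.1824),(45,80))):
        o=np.array(o);print(n,nm,capbody(i,o-.05*R[:,0],.05,.1226,hue,(o,20.9)))
        L=(P[...,:2]-o)@R
        print("  ztop",[np.percentile(H[(np.abs(L[...,1])<.01)&(np.abs(L[...,0]-x)<.008)],70).round(4) for x in(-.02,0,.02,.04)])
    try: print(n,"blue",tube(i,P,np.array((.617,-.312)),.09,.019,.006,.06,(100,130)))
    except Exception as e: print(e)
i=np.load("top3.npz")["frame"]
cv2.imwrite("pics/c4.png",cv2.resize(i[130:280,130:380,::-1],None,fx=3.2,fy=3.2,interpolation=cv2.INTER_CUBIC))
```

```text
[ 0.601  -0.2869  0.3069] [ 7.854e-01 -6.190e-01 -1.000e-04]
top lane0 (array([-0.0414,  0.0016]), [[-0.0496, -0.0167], [-0.0324, 0.0189]], np.int64(79))
  ztop [np.float64(0.1413), np.float64(0.1403), np.float64(0.1411), np.float64(0.1395)]
top lane1 (array([-0.0412, -0.0009]), [[-0.048, -0.0181], [-0.0338, 0.0155]], np.int64(63))
  ztop [np.float64(0.1388), np.float64(0.1402), np.float64(0.1413), np.float64(0.14)]
top blue (array([ 0.6709, -0.3461]), array([0.0067, 0.0014]), np.float32(59.85), np.int64(3), array([ 0.6708, -0.3458], dtype=float32))
scene lane0 (array([-0.0584, -0.0002]), [[-0.0744, -0.02], [-0.0408, 0.0195]], np.int64(134))
  ztop [np.float64(0.1404), np.float64(0.1402), np.float64(0.1397), np.float64(0.139)]
scene lane1 (array([-0.0582, -0.0016]), [[-0.0722, -0.0206], [-0.0424, 0.0168]], np.int64(107))
  ztop [np.float64(0.1389), np.float64(0.1385), np.float64(0.1394), np.float64(0.1395)]
scene blue (array([ 0.6174, -0.3122]), array([0.0439, 0.1206]), np.float32(144.54), np.int64(267), array([ 0.6105, -0.3134], dtype=float32))h.py:23: RuntimeWarning: Mean of empty slice.
  ca=G[cap][:,:2].mean(0)
  ret = um.true_divide(
```

View pics/c4.png

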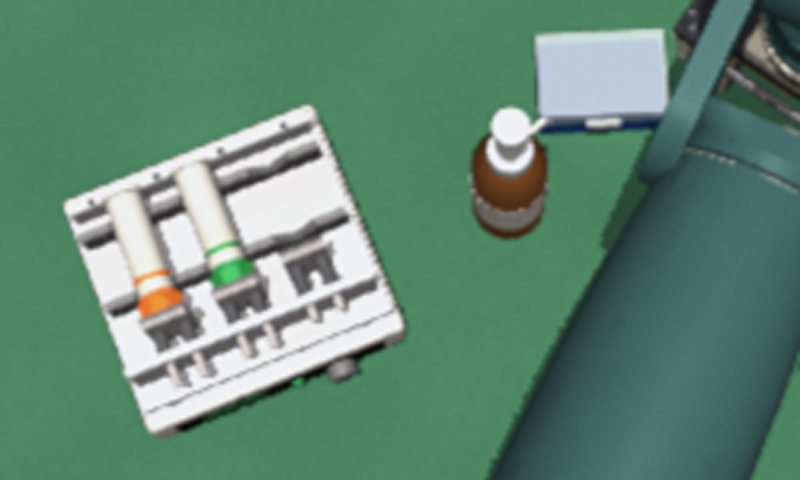

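The crop shows orange seated like green, with its keeper pushed back; lane 2 is empty and the bottle and tip box are undisturbed. Descending on the blue tube.

Emit:
drive_tool([
  [0.016,-0.025,-0.01,0],
  [0,0,-0.05,0],
  [0,0,-0.05,0],
  [0,0,-0.05,0],
  [0,0,-0.05,0],
  [0,0,-0.035,0],
  [0,0,-0.015,0],
  [0,0,0,0],
])

```text
clock: 11.15
tcp_pos: [0.6154, -0.3095, 0.0456]
ee_rot: [[0.786, -0.619, -0.002], [-0.619, -0.786, 0.001], [-0.003, 0.0, -1.0]]
force: [0.4, 0.4, 0.3]
width: 0.0931
finger_force: 0.0
```

Emit:
drive_tool([
  [0,0,0,0],
  [0,0,0,0],
  [0,0,0,0],
])

```text
clock: 11.45
tcp_pos: [0.6168, -0.3104, 0.0492]
ee_rot: [[0.786, -0.619, 0.002], [-0.619, -0.786, -0.001], [0.003, -0.0, -1.0]]
force: [0.1, 0.3, -0.5]
width: 0.0933
finger_force: 0.0
```

Emit:
drive_tool([
  [0,-0.001,-0.015,0],
  [0,0,0,0],
  [0,0,0,0],
])

```text
clock: 11.75
tcp_pos: [0.6157, -0.3109, 0.0313]
ee_rot: [[0.785, -0.619, -0.001], [-0.619, -0.785, 0.001], [-0.001, 0.0, -1.0]]
force: [0.1, 0.0, 0.8]
width: 0.0932
finger_force: 0.0
```

Emit:
drive_tool([
  [0,0,0,0],
  [0,0,0,0],
  [0,0,0,0],
  [0,0,0,0],
  [0,0,0,0],
  [0,0,0,0],
  [0,0,0,0],
  [0,0,0,0],
], grip=0.02)

```text
clock: 12.55
tcp_pos: [0.6161, -0.3111, 0.0322]
ee_rot: [[0.785, -0.619, 0.0], [-0.619, -0.785, -0.0], [0.0, -0.0, -1.0]]
force: [1.1, 0.0, 0.1]
width: 0.0335
finger_force: 0.4
```

Emit:
drive_tool([
  [0,0,0,0],
  [0,0,0,0],
])

```text
clock: 12.75
tcp_pos: [0.6161, -0.3111, 0.0321]
ee_rot: [[0.786, -0.619, 0.0], [-0.619, -0.786, -0.0], [0.0, -0.0, -1.0]]
force: [1.2, -0.5, -0.2]
width: 0.0313
finger_force: 30.0
```

Emit:
drive_tool([
  [0,0,0.02,0],
  [0,0,0.05,0],
  [0,0,0.05,0],
  [0,0,0.05,0],
  [0,0,0.05,0],
  [0,0,0.05,0],
  [0,0,0,0],
])

```text
clock: 13.45
tcp_pos: [0.617, -0.3116, 0.3107]
ee_rot: [[0.785, -0.619, 0.009], [-0.619, -0.786, -0.005], [0.01, -0.002, -1.0]]
force: [0.3, 0.1, 0.1]
width: 0.0314
finger_force: 30.0
```

Emit:
drive_tool([
  [-0.03,0.03,0.02,7.4],
  [-0.03,0.045,0,7.4],
  [-0.03,0.045,0,7.4],
  [-0.02,0.045,0,7.4],
  [0,0.045,0,7.4],
  [0,0.045,0,7.4],
  [0,0.045,0,7.4],
  [0.01,0.045,0,7.4],
])

```text
clock: 14.25
tcp_pos: [0.5198, 0.0288, 0.3223]
ee_rot: [[0.932, 0.363, 0.001], [0.363, -0.932, -0.0], [0.001, 0.0, -1.0]]
force: [1.4, -0.5, -0.3]
width: 0.0313
finger_force: 30.0
```

Emit:
drive_tool([
  [0.03,0.04,0,0],
  [0.03,0.04,0,0],
  [0.02,0.015,0,0],
  [0,0,0,0],
  [0,0,0,0],
  [0,0,0,0],
])

```text
clock: 14.85
tcp_pos: [0.6001, 0.1214, 0.3222]
ee_rot: [[0.934, 0.357, 0.0], [0.357, -0.934, -0.0], [-0.0, 0.0, -1.0]]
force: [1.2, -0.5, -0.6]
width: 0.0313
finger_force: 30.0
```

Run:
```python
from rig import ctrl
from h import *
s=ctrl.sense();t=s["tcp_pos"];print(s["clock"],t.round(4),s["ee_rot"][:,0].round(4))
a=np.radians(20.9);R=np.array([[np.cos(a),-np.sin(a)],[np.sin(a),np.cos(a)]])
print("tcp in lane2",((t[:2]-[.5904,.1226])@R).round(4))
i=ctrl.get_image("scene");np.savez("scene4.npz",**i);P=cloud(i);L=(P[...,:2]-t[:2])@R;H=P[...,2]
for nm,P,L,z in(("now",P,L,t[2]),):
    k=(np.abs(L[...,1])<.024)&(L[...,0]>.012)&(L[...,0]<.08)&(H>z-.06)&(H<z+.03)
    q=np.c_[L[k],H[k]];print(len(q),np.percentile(q[:,0],[80,85,90,95,98,100]).round(4))
    for x in np.arange(.012,.072,.008):
        s=q[(q[:,0]>=x)&(q[:,0]<x+.008)]
        if len(s)>4:print(f"{x:.3f}",len(s),"ztop-tcp",(np.percentile(s[:,2],90)-z).round(4),"y",np.percentile(s[:,1],[2,98]).round(4))
```

```text
14.85 [0.6001 0.1214 0.3222] [ 0.934   0.3573 -0.    ]
tcp in lane2 [ 0.0087 -0.0046]
323 [0.0578 0.0584 0.059  0.0598 0.0605 0.0621]
0.012 39 ztop-tcp 0.0056 y [-0.0144  0.0175]
0.020 38 ztop-tcp 0.0041 y [-0.0095  0.0163]
0.028 38 ztop-tcp 0.0044 y [-0.0098  0.0168]
0.036 40 ztop-tcp 0.0038 y [-0.0112  0.0161]
0.044 37 ztop-tcp 0.0044 y [-0.0097  0.0174]
0.052 118 ztop-tcp 0.0036 y [-0.0163  0.0173]
0.060 13 ztop-tcp 0.005 y [-0.0143  0.0185]
```

Emit:
drive_tool([
  [0.0055,0.0066,-0.03,0],
  [0,0,-0.04,0],
  [0,0,-0.04,0],
  [0,0,-0.035,0],
  [0,0,-0.012,0],
  [0,0,0,0],
  [0,0,0,0],
  [0,0,0,0],
])

```text
clock: 15.7
tcp_pos: [0.6069, 0.1287, 0.1676]
ee_rot: [[0.934, 0.358, 0.003], [0.358, -0.934, 0.001], [0.003, 0.001, -1.0]]
force: [0.7, 0.4, -0.8]
width: 0.0314
finger_force: 30.0
```

Emit:
drive_tool([
  [0,0,0,0],
  [0,0,0,0],
])

```text
clock: 15.9
tcp_pos: [0.6064, 0.1288, 0.1661]
ee_rot: [[0.934, 0.358, 0.001], [0.358, -0.934, 0.0], [0.001, 0.0, -1.0]]
force: [0.4, 0.4, -0.7]
width: 0.0313
finger_force: 30.0
```

Emit:
drive_tool([
  [-0.0065,-0.0025,-0.006,0],
  [-0.0056,-0.0021,0,0],
  [0,0,0,0],
  [0,0,0,0],
  [0,0,0,0],
])

```text
clock: 16.4
tcp_pos: [0.5942, 0.1242, 0.1593]
ee_rot: [[0.934, 0.358, 0.0], [0.358, -0.934, 0.0], [0.0, 0.0, -1.0]]
force: [3.0, 1.4, -0.9]
width: 0.0313
finger_force: 30.0
```

Emit:
drive_tool([
  [-0.0056,-0.0021,0,0],
  [-0.0035,-0.0014,0,0],
  [0,0,0,0],
  [0,0,0,0],
  [0,0,0,0],
])

```text
clock: 16.9
tcp_pos: [0.585, 0.1207, 0.1593]
ee_rot: [[0.934, 0.358, 0.001], [0.358, -0.934, 0.0], [0.001, -0.0, -1.0]]
force: [5.9, 0.5, -0.3]
width: 0.031
finger_force: 30.0
```

Emit:
drive_tool([
  [0,0,-0.006,0],
  [0,0,-0.006,0],
  [0,0,-0.004,0],
  [0,0,0,0],
  [0,0,0,0],
])

```text
clock: 17.4
tcp_pos: [0.5851, 0.1207, 0.1434]
ee_rot: [[0.934, 0.358, 0.001], [0.358, -0.934, 0.0], [0.001, -0.0, -1.0]]
force: [4.9, 1.2, 0.1]
width: 0.0312
finger_force: 30.0
```

Emit:
drive_tool([
  [0,0,-0.004,0],
  [0,0,-0.003,0],
  [0,0,0,0],
  [0,0,0,0],
  [0,0,0,0],
])

```text
clock: 17.9
tcp_pos: [0.5851, 0.1204, 0.1364]
ee_rot: [[0.934, 0.358, 0.001], [0.358, -0.934, -0.0], [0.0, 0.001, -1.0]]
force: [5.4, -2.3, 1.9]
width: 0.0313
finger_force: 30.0
```

Emit:
drive_tool([
  [0,0,-0.001,0],
  [0,0,0,0],
  [0,0,0,0],
])

```text
clock: 18.2
tcp_pos: [0.5852, 0.1204, 0.1361]
ee_rot: [[0.934, 0.358, 0.001], [0.358, -0.934, -0.0], [0.001, 0.001, -1.0]]
force: [1.8, -2.6, 8.6]
width: 0.0309
finger_force: 30.0
```

Run:
```python
from rig import ctrl
from h import *
i=ctrl.get_image("scene")
a=np.radians(20.9);R=np.array([[np.cos(a),-np.sin(a)],[np.sin(a),np.cos(a)]])
P=cloud(i);H=P[...,2]
for nm,o in(("lane2",(.5904,.1226)),("lane0",(.5448,.2422))):
    L=(P[...,:2]-o)@R;k=(np.abs(L[...,1])<.022)&(np.abs(L[...,0])<.072)&(H>.123)&(H<.16)
    q=np.c_[L[k],H[k]]
    for x in np.arange(.012,.072,.008):
        s=q[(q[:,0]>=x)&(q[:,0]<x+.008)]
        if len(s)>5:print(nm,f"{x:.3f}",len(s),np.percentile(s[:,2],[85]).round(4),s[:,0].max().round(4))
```

```text
lane2 0.012 31 [0.1388] 0.0199
lane2 0.020 29 [0.139] 0.0278
lane2 0.028 34 [0.1402] 0.0359
lane2 0.036 30 [0.1387] 0.0436
lane2 0.044 31 [0.1414] 0.0519
lane2 0.052 35 [0.1383] 0.0555
lane2 0.060 6 [0.125] 0.0676
lane0 0.012 36 [0.1405] 0.0199
lane0 0.020 32 [0.1398] 0.028
lane0 0.028 39 [0.1394] 0.036
lane0 0.036 29 [0.14] 0.0435
lane0 0.044 37 [0.1396] 0.0519
lane0 0.052 46 [0.1394] 0.06
lane0 0.060 27 [0.139] 0.0671
```

Bedded and level. Releasing and retreating.

Emit:
drive_tool([
  [0,0,0,0],
  [0,0,0,0],
  [0,0,0,0],
  [0,0,0,0],
  [0,0,0,0],
], grip=0.046)

```text
clock: 18.75
tcp_pos: [0.5848, 0.1206, 0.135]
ee_rot: [[0.934, 0.358, -0.0], [0.358, -0.934, -0.0], [-0.0, -0.0, -1.0]]
force: [0.7, -0.8, -0.0]
width: 0.0461
finger_force: 0.0
```

Emit:
drive_tool([
  [0,0,0.02,0],
  [0,0,0.04,0],
  [0,0,0.05,0],
  [0,0,0.05,0],
  [-0.04,-0.03,0.03,0],
  [-0.04,-0.05,0,0],
  [-0.02,-0.05,0,0],
  [-0.02,-0.05,0,0],
])

```text
clock: 19.55
tcp_pos: [0.481, -0.038, 0.3212]
ee_rot: [[0.933, 0.359, 0.001], [0.359, -0.933, -0.0], [0.001, 0.0, -1.0]]
force: [0.5, -0.3, -0.2]
width: 0.0459
finger_force: 0.0
```

Emit:
drive_tool([
  [0,-0.05,0,0],
  [0,-0.05,0,0],
  [0,-0.05,0,0],
  [0,-0.05,0,0],
  [0,0,0,0],
  [0,0,0,0],
])

```text
clock: 20.15
tcp_pos: [0.482, -0.2377, 0.3205]
ee_rot: [[0.935, 0.356, -0.001], [0.356, -0.935, 0.001], [-0.0, -0.001, -1.0]]
force: [-0.1, 0.8, -0.1]
width: 0.046
finger_force: 0.0
```

Run:
```python
from rig import ctrl
from h import *
a=np.radians(20.9);R=np.array([[np.cos(a),-np.sin(a)],[np.sin(a),np.cos(a)]])
fr=[]
for n in("top","scene"):
    i=ctrl.get_image(n);P=cloud(i);H=P[...,2];fr.append(i["frame"])
    for nm,o,hue in(("lane0",(.5448,.2422),(3,22)),("lane1",(.5676,.1824),(45,80)),("lane2",(.5904,.1226),(100,130))):
        o=np.array(o);print(n,nm,capbody(i,o-.05*R[:,0],.05,.1226,hue,(o,20.9)))
        L=(P[...,:2]-o)@R
        print("  ztop",[np.percentile(H[(np.abs(L[...,1])<.01)&(np.abs(L[...,0]-x)<.008)],70).round(4) for x in(-.02,0,.02,.04)])
f=lambda i,r,c:cv2.resize(i[r:r+150,c:c+130,::-1],None,fx=3,fy=3,interpolation=cv2.INTER_CUBIC)
cv2.imwrite("pics/c5.png",np.hstack([f(fr[0],140,140),f(fr[1],190,258)]))
```

```text
top lane0 (array([-0.0413,  0.0015]), [[-0.0496, -0.017], [-0.0324, 0.0189]], np.int64(82))
  ztop [np.float64(0.1408), np.float64(0.1418), np.float64(0.1411), np.float64(0.1398)]
top lane1 (array([-0.0413, -0.0009]), [[-0.048, -0.0178], [-0.0338, 0.0155]], np.int64(62))
  ztop [np.float64(0.1406), np.float64(0.1418), np.float64(0.1404), np.float64(0.1405)]
top lane2 (array([-0.041 , -0.0003]), [[-0.0487, -0.017], [-0.0331, 0.0168]], np.int64(70))
  ztop [np.float64(0.1418), np.float64(0.1409), np.float64(0.1396), np.float64(0.1407)]
scene lane0 (array([-0.0585, -0.0002]), [[-0.0743, -0.02], [-0.0409, 0.0195]], np.int64(135))
  ztop [np.float64(0.1392), np.float64(0.1399), np.float64(0.139), np.float64(0.1386)]
scene lane1 (array([-0.0581, -0.0017]), [[-0.0722, -0.0206], [-0.0424, 0.0168]], np.int64(107))
  ztop [np.float64(0.139), np.float64(0.1391), np.float64(0.139), np.float64(0.1391)]
scene lane2 (array([-0.0588, -0.0014]), [[-0.0735, -0.0205], [-0.0421, 0.018]], np.int64(108))
  ztop [np.float64(0.1394), np.float64(0.1392), np.float64(0.1385), np.float64(0.1389)]
```

View pics/c5.png

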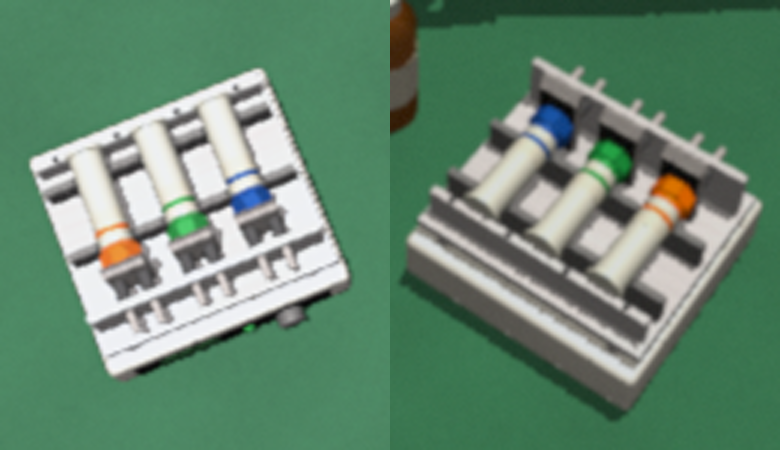

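Both crops show all three tubes seated alike, with caps against the keepers and feet inside the toe bar.

```bash
python3 -c "
from rig import ctrl
print(ctrl.sign_off())"
```

```text
the job is handed in; nothing more can be done
None
```

The orange-capped tube is seated in lane 0 and the blue-capped tube in lane 2, at the same position and height as the untouched green one in the final camera check, and the job is handed in at about 20 s; the sign-off returned no verdict.

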